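Thread the hinge pin of a display panel

TASK

One of the three hinge pins in the wooden rack is a reject, marked by its red head: first drop that one into the grey reject box and let go of it. Then take either of the sound, brass-headed pins, lower it through the upper brass bushing of the display stand and on through the lower one, and finish while still holding it upright there, its tip sticking out well below the lower bushing and its head still standing well clear of the upper bushing, so that a colleague can slip the clip on. Leave the other sound pin standing in the rack and do not disturb the plaque, the loupe and the weight.

Things in the scene. Friction and masses are not known exactly. Their poses are not given: they have to be found in the camera images.
- pin_a_head (a point): Sound pin A, brass head with dark grooves: steel hinge pin: shank 10 mm thick, 120 mm long, below a coaxial grip head 20 mm in diameter, 36 mm tall (156 mm in all, 0.1 kg). This point: centre of the head, 138 mm above the tip. z axis: from tip to head. Starts upright in one of the rack's holes, its tip 10 mm above the table, 45 mm of shank and the head showing above the rack.
- pin_a_tip (a point): Sound pin A: the lower end of that pin's shank, on its axis (end slightly tapered); z axis: along the pin towards its head
- pin_b_head (a point): Sound pin B, identical to sound pin A: steel hinge pin: shank 10 mm thick, 120 mm long, below a coaxial grip head 20 mm in diameter, 36 mm tall (156 mm in all, 0.1 kg). This point: centre of the head, 138 mm above the tip. z axis: from tip to head. Starts upright in one of the rack's holes, its tip 10 mm above the table, 45 mm of shank and the head showing above the rack.
- pin_b_tip (a point): Sound pin B: the lower end of that pin's shank, on its axis (end slightly tapered); z axis: along the pin towards its head
- pin_red_head (a point): Reject pin, plain red head: steel hinge pin: shank 10 mm thick, 120 mm long, below a coaxial grip head 20 mm in diameter, 36 mm tall (156 mm in all, 0.1 kg). This point: centre of the head, 138 mm above the tip. z axis: from tip to head. Starts upright in one of the rack's holes, its tip 10 mm above the table, 45 mm of shank and the head showing above the rack.
- pin_red_tip (a point): Reject pin: the lower end of that pin's shank, on its axis (end slightly tapered); z axis: along the pin towards its head
- rack: Fixed light wooden block, 60 mm (its x) by 165 mm (its y), 85 mm tall, on a foot 70 by 175 mm; three upright 11 mm holes in a row along its y axis at -52, 0, +52 mm, hole floors 10 mm above the table. Origin: centre of the underside, on the table; z up. Which pin is in which hole varies.
- reject_box: Fixed grey open-topped square box, 100 by 100 mm outside, 130 mm tall, walls 4 mm, inside 92 by 92 mm. Origin: centre of the underside, on the table; z up. A pin let go just inside it, tip still some 60 mm above the floor, drops clear of the fingers and stays leaning inside.
- stand: Fixed stand, 130 mm tall: base 130 by 170 mm, 6 mm thick; post and pink panels 33 mm behind (-x) the bushing axis. Two square brass bushings (34 by 34, 15 mm tall, hole 12.5 mm, chamfered mouth) on one upright axis, undersides 115 and 65 mm above the table, free space between and below. Origin: bushing axis at table height; z up. A pin let go would drop until its head meets the upper one.
- upper_mouth (a point): Centre of the top mouth of the upper bushing, 130 mm above the table, on the bushing axis (z axis up)
- lower_mouth (a point): Centre of the top mouth of the lower bushing, 80 mm above the table, on the bushing axis (z axis up); the block's underside is 15 mm lower
- plaque: Bystander: petalled dark bronze plaque lying flat, about 68 mm across, 10 mm thick. Origin: centre of its underside
- loupe: Bystander: black loupe standing on end, 42 mm across, 37 mm tall. Origin: centre of its underside
- weight: Bystander: round bronze paperweight with a small knob, 50 mm across, 34 mm tall. Origin: centre of its underside

How it is judged:
By the outcome, as a careful person would: the job done as asked, in the order asked, and still so for the second after the job is handed in, while the arm keeps its last pose, push and grip.
It also fails if it takes over 64 s, if anything falls off the work surface, if the arm or the gripper's body presses on something with over 40 N, if the wrist force passes 120 N, or if a joint passes its speed limit or range.

ROBOT

A 7-joint arm with a two-finger parallel gripper is mounted at the origin on the work surface. World frame = base frame: x ahead of the robot, y to its left, z up, the work surface at z = 0. Lengths are in mm, angles in rad, forces in N, time in s.
With the tool pointing down it reaches from about 400 to 875 mm from the base axis. Payload 4.4 kg.
Tool frame: the origin (TCP) lies midway between the tips of the shut fingers; the grasp point (between the pads) lies 19 mm behind it; z points along the fingers, y is the direction in which the jaws open and shut (so a half turn about z gives the same grasp; the last joint's range is limited). The gripper opens to 85 mm and grips with 20 to 120 N. Pads are 22 mm wide; open, the fingers measure 114 mm over their backs; the gripper's body (76 mm by 85 mm) begins 54 mm behind the grasp point. The pads swing forward as they close: fully open they stand 13 mm farther back than shut.
Start: joints at [-1.345, 0.628, 0.038, 1.517, -0.027, 0.996, -0.02], TCP at [186.965, 622.545, 231.313] pointing down, gripper open.
Joint ranges: [-3.06, 3.06], [-0.37, 2.12], [-1.25, 1.32], [0.18, 2.47], [-1.1, 4.24], [0.23, 1.98], [-2.94, 2.94]. Speed limits (rad/s): [2.57, 2.57, 3.14, 3.14, 3.14, 3.14, 3.14].

INTERFACE

Orientations are given as [roll, pitch, yaw] about the fixed x, y, z axes, in that order (R = Rz(yaw) Ry(pitch) Rx(roll)).
In Python, from cell import * gives the robot as it stands. The module is installed in compiled form; this text tells all that it offers.
- The arm moves only by the tool move_arm, never from a script. Its argument "series" is a list of rows, each a list of 2 entries, a list of its own where there are three numbers: the shift along the tool's x, y, z in m, then the turn about the tool's z in rad. In form: [[[x, y, z], yaw], ...]. A call has 1 to 5 rows; each row is the pose to reach, as a shift and turn from the pose measured when the call began, along the tool's axes at that moment; what a row does not reach only later rows make up. A row lasts 1/8 s, in which the tool goes at most 62.5 mm and 10.7 degrees, less where a joint would pass 70% of its speed; a pose out of reach is approached as far as the arm can. A call with a gripper value outside its range is refused whole. "claw" is the opening, from 0 (shut) to 1 (fully open), set as the call begins (left out, the last holds). The fingers move at their own pace and stop on an object; the grip force is fixed at half the most. Time passes only in rows, so rows that repeat a pose let the fingers close. It gives the time, the measured TCP pose, the force and the opening at its end, in the units of the state.
- read_state(): the state, without advancing time (a new reading comes with each control period).
- get_image(name): name is "scene" or "side" or "wrist"; returns the picture (420x560x3 uint8, blue, green, red); there is no depth.
- camera_model(name): a dict with "fov_y" (degrees; the focal length in pixels is half the picture's height over the tangent of half this angle, whatever the lens; pixels are square), "cx", "cy" (the principal point, pixels), "pose" (4x4, takes a point from camera to world coordinates); the wrist camera has in their place "tool_from_camera" (4x4, takes a point from camera to tool coordinates, whose origin is the TCP and whose axes are the flange's). Camera axes: x right, y down, z forward; pixel columns grow to the right and rows downward; lengths in mm; the calibration is good to about 2 mm. The wrist camera is an equidistant fisheye: a pixel r from the principal point sees the ray r / f radians off the axis. A picture is of the moment at which its call begins: read the wrist's pose just before it. camera_model takes no time and is no camera call.
- finish_job(): hands the job in, once; it reports no verdict.
The state is a dict: "clock": time; "qpos": joint angles; "qd": joint speeds; "tau": joint torques, N m; "eef_pos": TCP position; "tool_rot": TCP orientation; "force": force on the tool from outside, world axes, zero at the start; "torque": the same for the moment, N m; "width": finger opening in mm.
Only numpy, scipy, OpenCV 4.12 (cv2) and the standard library are available. Lean on these libraries where they do the work, as an engineer would, in place of code of your own. Each camera call takes 0.05 s, during which the arm holds its last target. There are 200 camera calls.

## Working session

There is one attempt and no reset: what is moved stays moved. The work goes in short steps, Python scripts to look and compute and a tool call to move; the robot and the scene stay as the last step left them, time stands still between calls to the robot, and variables do not carry over. Pictures are saved under pics/ and viewed, about 8 in all and at most 12, crops included, and the job is handed in when it is done.

Besides the shell and the picture viewer there is one more tool, called after "Request:" as name(argument=value, ...), one argument or row to a line, values as JSON. move_arm: Moves the arm, as the interface text tells. Its arguments: {"type":"object","properties":{"series":{"type":"array"},"claw":{"type":"number"}},"required":["series"]}

```bash
mkdir -p pics; python3 - <<'E'
from cell import *
import cv2,numpy as np
s=read_state();print({k:np.round(v,3) for k,v in s.items()})
for n in("scene","side","wrist"):
    cv2.imwrite(f"pics/{n}0.png",get_image(n)); m=camera_model(n);print(n,{k:np.round(v,3).tolist() for k,v in m.items()})
E
```

```text
{'clock': np.float64(0.0), 'qpos': array([-1.345,  0.629,  0.038,  1.518, -0.027,  0.996, -0.02 ]), 'qd': array([ 0.002,  0.001, -0.   , -0.001,  0.   ,  0.   ,  0.001]), 'tau': array([ 0.0000e+00, -5.6340e+01,  1.2260e+00, -1.9343e+01,  1.1000e-02,
        1.1000e-02,  0.0000e+00]), 'eef_pos': array([186.756, 621.945, 230.393]), 'tool_rot': array([-3.14,  0.  ,  2.85]), 'force': array([-0.397, -0.645, -0.155]), 'torque': array([ 0.016, -0.039, -0.029]), 'width': np.float64(85.208)}
scene {'fov_y': 46.572, 'cx': 283.762, 'cy': 213.393, 'pose': [[-0.805, 0.49, -0.334, 958.003], [0.593, 0.676, -0.438, 467.813], [0.011, -0.55, -0.835, 992.143], [0.0, 0.0, 0.0, 1.0]]}
side {'fov_y': 57.285, 'cx': 281.656, 'cy': 211.167, 'pose': [[-0.993, -0.082, 0.081, 559.465], [-0.115, 0.628, -0.77, 589.513], [0.013, -0.774, -0.633, 596.661], [0.0, 0.0, 0.0, 1.0]]}
wrist {'fov_y': 65.706, 'cx': 280.577, 'cy': 207.872, 'tool_from_camera': [[0.0, -0.959, -0.284, 72.022], [1.0, 0.0, 0.0, 0.105], [-0.0, -0.284, 0.959, -143.034], [0.0, 0.0, 0.0, 1.0]]}
```

View pics/scene0.png

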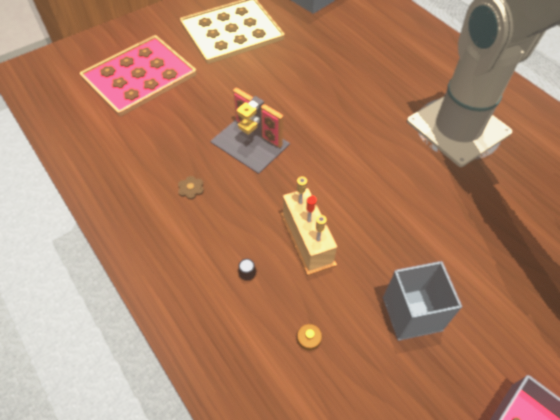

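View pics/side0.png

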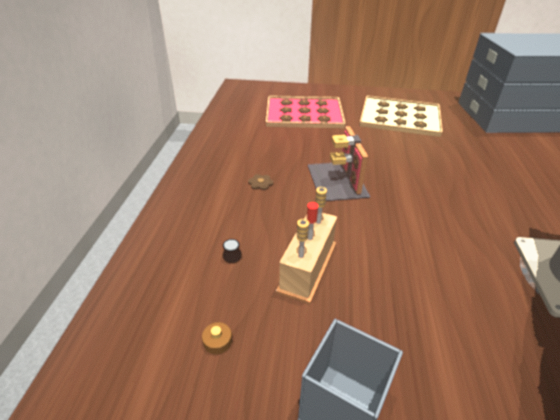

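The scene view shows the rack with pins at about (302,185), red (311,203) and (321,222), the stand bushings at (247,112) and the box at (421,300). In the side view the red head is at (313,212), the brass heads at (322,192) and (303,228), and the upper bushing at (342,141). Next I'll look at enlarged crops.

```bash
python3 - <<'E'
import cv2,numpy as np
a=cv2.imread("pics/scene0.png");b=cv2.imread("pics/side0.png")
def c(i,x,y,w,h,s): return cv2.resize(i[y:y+h,x:x+w],(w*s,h*s),interpolation=cv2.INTER_CUBIC)
p=[c(a,275,165,66,50,6),c(a,225,85,66,50,6),c(b,280,180,66,50,6),c(b,315,120,66,50,6)]
cv2.imwrite("pics/crop0.png",np.vstack([np.hstack(p[:2]),np.hstack(p[2:])]))
E
```

```text
(no output)
```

View pics/crop0.png

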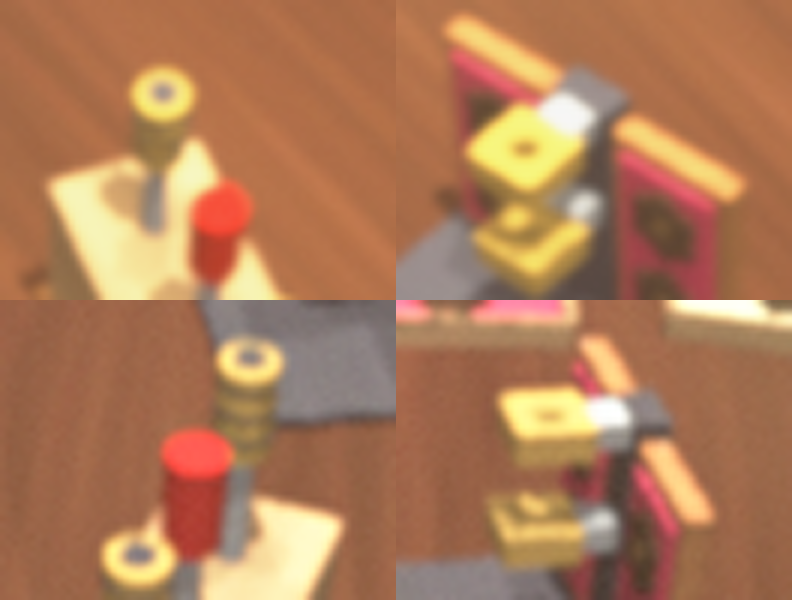

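The crops show the dark-centred head tops, the red head top and both bushing mouths clearly. I'll cast rays from both views.

```bash
cat >h.py <<'E'
from cell import *
import cv2,numpy as np
from scipy.spatial.transform import Rotation as R
def ray(n,p,s=None):
    m=camera_model(n);f=210/np.tan(np.radians(m["fov_y"]/2))
    d=np.array([p[0]-m["cx"],p[1]-m["cy"]])
    if n=="wrist":
        r=np.hypot(*d);t=r/f;v=np.r_[d/max(r,1e-9)*np.sin(t),np.cos(t)]
        T=np.eye(4);T[:3,:3]=R.from_euler("xyz",s["tool_rot"]).as_matrix();T[:3,3]=s["eef_pos"];T=T@np.array(m["tool_from_camera"])
    else: v=np.r_[d/f,1];T=np.array(m["pose"])
    v=T[:3,:3]@v;return T[:3,3],v/np.linalg.norm(v)
def plane(n,p,z,s=None):
    o,v=ray(n,p,s);return o+v*(z-o[2])/v[2]
def tri(rs):
    A=sum(np.eye(3)-np.outer(v,v) for o,v in rs);b=sum((np.eye(3)-np.outer(v,v))@o for o,v in rs);return np.linalg.solve(A,b)
def totool(w,s): return R.from_euler("xyz",s["tool_rot"]).as_matrix().T@(np.array(w)-s["eef_pos"])
E
python3 - <<'E'
from h import *
P={"far":((301.6,180.3),(321.1,189.1),166),"red":((311.4,199.4),(312.4,205.4),166),"near":((321.3,219.8),(302.6,221.8),166),"mouth":((245.9,109.4),(340.4,138.6),130)}
for k,(a,b,z) in P.items():
    print(k,plane("scene",a,z).round(1),plane("side",b,z).round(1),tri([ray("scene",a),ray("side",b)]).round(1))
print("box scene",np.mean([plane("scene",p,130)[:2] for p in((392,271),(441,264),(457,300),(402,318))],0),[plane("scene",p,130)[:2].round() for p in((392,271),(441,264),(457,300),(402,318))])
print("box side",[plane("side",p,130)[:2].round() for p in((338,325),(399,352),(378,417),(302,376))])
for k,p in dict(plaque=(190,187),loupe=(247,270),weight=(310,338)).items(): print(k,plane("scene",p,20).round())
E
```

```text
far [546.9 -10.8 166. ] [547.5 -10.2 166. ] [547.2 -10.5 166.1]
red [560.6  40.4 166. ] [561.3  42.  166. ] [560.9  40.5 165.4]
near [575.5  91.6 166. ] [575.6  89.5 166. ] [575.8  92.  167.7]
mouth [ 506.9 -285.4  130. ] [ 506.1 -282.4  130. ] [ 505.7 -287.6  127.3]
box scene [497.11890861 311.98514949] [array([521., 250.]), array([431., 297.]), array([463., 368.]), array([573., 333.])]
box side [array([511., 264.]), array([430., 295.]), array([465., 383.]), array([556., 344.])]
plaque [ 710. -240.   20.]
loupe [724.  31.  20.]
weight [706. 235.  20.]
```

View pics/wrist0.png

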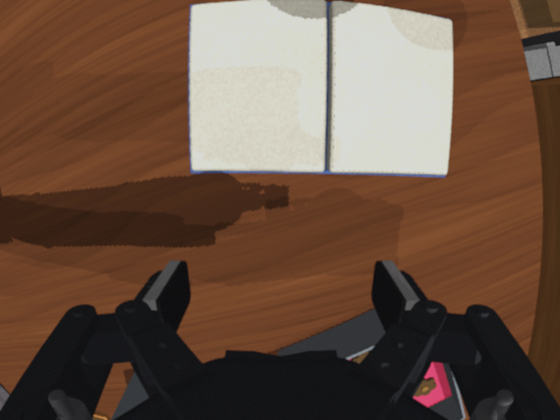

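All four points check out: heads agree between views at 165–168 mm (166 expected), pin spacing is 53 mm (52 expected), and the mouth is at about 127–130 mm. The red pin is the middle one at about (561, 41). I'll move over it with the jaws opening across the row.

Request:
move_arm(
  series=[
    [[-0.045, -0.038, 0], 0.17],
    [[-0.09, -0.076, 0], 0.34],
    [[-0.135, -0.115, 0], 0.51],
    [[-0.18, -0.153, 0], 0.68],
    [[-0.225, -0.192, 0], 0.8],
  ],
  claw=1,
)

```text
clock: 0.78
eef_pos: [347.8, 371.8, 230.9]
tool_rot: [-3.141, 0.001, 2.046]
force: [0.9, 0.6, -0.4]
width: 85.5
```

```bash
cat >>h.py <<'E'
def go(w,jaw=None):
    s=read_state();print("t",s["clock"].round(2),"pos",s["eef_pos"].round(1),"rot",s["tool_rot"].round(4),"F",s["force"].round(1),"w",s["width"].round(1),"q",s["qpos"].round(2))
    turn=None
    if jaw is not None: turn=s["tool_rot"][2]-jaw; turn=(turn+np.pi)%(2*np.pi)-np.pi
    print("shift m",(totool(w,s)/1000).round(4),"turn",turn);return s
E
python3 -c "
from h import *
go([561,40.7,230],np.arctan2(.963,.27))"
```

```text
Traceback (most recent call last):
  File "h.py", line 18, in go
    s=read_state();print("t",s["clock"].round(2),"pos",s["eef_pos"].round(1),"rot",s["tool_rot"].round(4),"F",s["force"].round(1),"w",s["width"].round(1),"q",s["qpos"].round(2))
                             ^^^^^^^^^^^^^^^^
AttributeError: 'float' object has no attribute 'round'
```

```bash
sed -i 's/s\["clock"\].round(2)/round(float(s["clock"]),2)/;s/s\["width"\].round(1)/round(float(s["width"]),1)/' h.py
python3 -c "
from h import *
go([561,40.7,230],np.arctan2(.963,.27))"
```

```text
t 0.78 pos [347.8 371.8 230.9] rot [-3.1408e+00  1.1000e-03  2.0457e+00] F [ 0.9  0.6 -0.4] w 85.5 q [-1.06  0.44  0.27  1.91 -0.16  0.81 -0.24]
shift m [-0.3919  0.0382  0.0013] turn 0.7482640895130066
```

Request:
move_arm(
  series=[
    [[-0.058, 0.006, 0], 0.15],
    [[-0.116, 0.012, 0], 0.3],
    [[-0.174, 0.017, 0], 0.45],
    [[-0.232, 0.023, 0], 0.6],
    [[-0.29, 0.028, 0], 0.748],
  ],
)

```text
clock: 1.4
eef_pos: [506.2, 125.3, 231.2]
tool_rot: [3.141, 0.001, 1.293]
force: [0.7, 1.3, -0.6]
width: 85.3
```

```bash
python3 -c "
from h import *
go([561,40.7,230],np.arctan2(.963,.27))"
```

```text
t 1.4 pos [506.2 125.3 231.2] rot [3.1413e+00 9.0000e-04 1.2932e+00] F [ 0.7  1.3 -0.6] w 85.3 q [-0.63  0.48  0.49  1.88 -0.3   0.85 -0.27]
shift m [-0.0663  0.0759  0.0013] turn -0.004209514931847735
```

Request:
move_arm(
  series=[
    [[-0.033, 0.038, 0], 0],
    [[-0.066, 0.076, 0.001], 0],
    [[-0.066, 0.076, 0.001], 0],
    [[-0.066, 0.076, 0.001], 0],
  ],
)

```text
clock: 1.9
eef_pos: [560.6, 41.6, 229.8]
tool_rot: [-3.14, 0.001, 1.293]
force: [-0.3, 0.1, 0.3]
width: 85.3
```

```bash
python3 - <<'E'
from h import *
s=go([561,40.7,130]);cv2.imwrite("pics/w1.png",get_image("wrist"))
for i in ["near"]:
    im=cv2.imread("pics/w1.png").astype(int);b,g,r=im[...,0],im[...,1],im[...,2]
    m=((r>120)&(g<60)&(b<60)).astype(np.uint8);n,l,st,c=cv2.connectedComponentsWithStats(m)
    for j in range(1,n):
        if st[j,4]>60: print(st[j],c[j],plane("wrist",c[j],166,s).round(1))
E
```

```text
t 1.9 pos [560.6  41.6 229.8] rot [-3.1403e+00  5.0000e-04  1.2933e+00] F [-0.3  0.1  0.3] w 85.3 q [-0.43  0.54  0.48  1.78 -0.31  0.9  -0.1 ]
shift m [-0.0007  0.0008  0.0998] turn None
[270 201  26  38 436] [283.6353211  216.31880734] [564.1  46.  166. ]
```

View pics/w1.png

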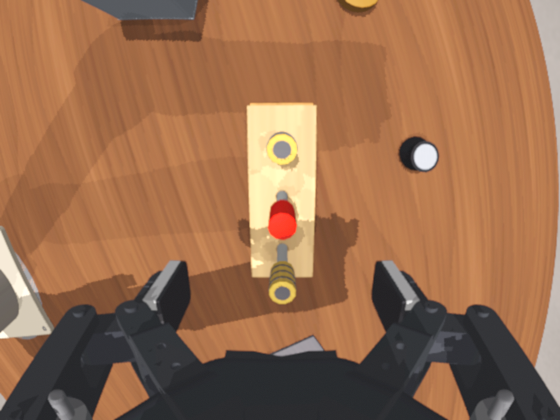

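The wrist view has the red head top at about (283,228), brass tops at (282.5,149.5) and (282.5,292.5), and the jaws straddling the row correctly.

```bash
python3 - <<'E'
from h import *
s=read_state()
for p in((282.5,149.5),(283,228.5),(282.5,292.5)): w=plane("wrist",p,166,s);print(w.round(1),totool(w,s).round(1))
E
```

```text
[575.4  90.  166. ] [49.8  1.5 63.9]
[561.2  38.6 166. ] [-3.5  1.9 63.9]
[547.3 -10.  166. ] [-54.    1.7  63.9]
```

Request:
move_arm(
  series=[
    [[-0.001, 0.001, 0.03], 0],
    [[-0.0015, 0.0013, 0.06], 0],
    [[-0.0015, 0.0013, 0.09], 0],
    [[-0.0015, 0.0013, 0.099], 0],
    [[-0.0015, 0.0013, 0.099], 0],
  ],
)

```text
clock: 2.58
eef_pos: [560.8, 41.7, 130.9]
tool_rot: [-3.14, 0.0, 1.296]
force: [-0.5, 0.4, 0.1]
width: 85.3
```

Request:
move_arm(
  series=[
    [[0, 0, 0], 0],
    [[0, 0, 0], 0],
    [[0, 0, 0], 0],
    [[0, 0, 0], 0],
    [[0, 0, 0], 0],
  ],
  claw=0,
)

```text
clock: 3.2
eef_pos: [561.2, 41.6, 131.5]
tool_rot: [-3.14, -0.0, 1.296]
force: [0.5, -0.1, 4.8]
width: 18.8
```

```bash
python3 -c "
from h import *
go([561,40.7,280])"
```

```text
t 3.2 pos [561.2  41.6 131.5] rot [-3.1404e+00 -3.0000e-04  1.2962e+00] F [ 0.5 -0.1  4.8] w 18.8 q [-0.38  0.67  0.4   1.87 -0.4   0.68 -0.02]
shift m [-9.000e-04 -1.000e-04 -1.485e-01] turn None
```

Request:
move_arm(
  series=[
    [[0, 0, -0.025], 0],
    [[0, 0, -0.06], 0],
    [[0, 0, -0.1], 0],
    [[0, 0, -0.145], 0],
    [[0, 0, -0.145], 0],
  ],
)

```text
clock: 3.82
eef_pos: [563.4, 41.2, 279.6]
tool_rot: [3.137, -0.003, 1.296]
force: [1.0, 0.5, -1.1]
width: 18.5
```

```bash
python3 - <<'E'
from h import *
s=go([497,314,278])
b=get_image("side");a=get_image("scene")
cv2.imwrite("pics/c1.png",np.hstack([cv2.resize(a[225:365,345:495],(400,373)),cv2.resize(b[290:420,260:420],(400,373))]))
E
```

```text
t 3.83 pos [563.4  41.2 279.6] rot [ 3.1365e+00 -2.8000e-03  1.2960e+00] F [ 1.   0.5 -1.1] w 18.5 q [-0.46  0.49  0.51  1.71 -0.28  1.   -0.12]
shift m [ 0.2445 -0.138   0.0016] turn None
```

View pics/c1.png

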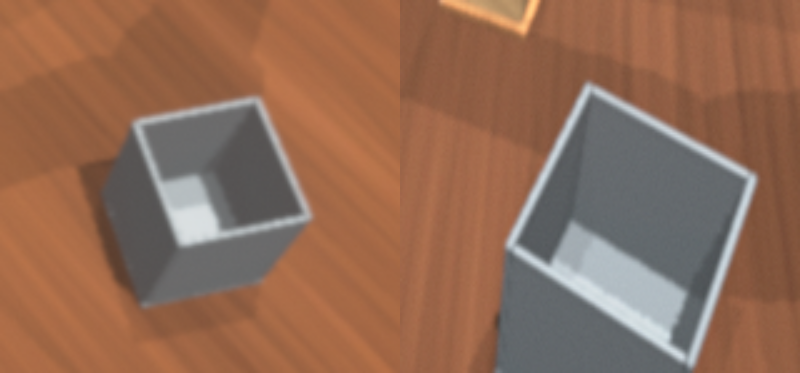

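The box rim corners are clear in both views: crop left (135,123), (260,98), (311,217), (182,246); crop right (590,85), (755,178), (690,365), (511,246).

```bash
python3 - <<'E'
from h import *
A=np.array([plane("scene",p,130)[:2] for p in((395.6,271.1),(442.5,261.8),(461.6,306.4),(413.3,317.3))])
B=np.array([plane("side",p,130)[:2] for p in((336,319.6),(402,352),(376,417.2),(304.4,375.7))])
for X in(A,B): print(X.round().tolist(),X.mean(0).round(1),[np.linalg.norm(X[i]-X[i-1]).round() for i in range(4)])
c=(A.mean(0)+B.mean(0))/2
go([*c,278])
E
```

```text
[[515.0, 255.0], [425.0, 295.0], [466.0, 382.0], [555.0, 344.0]] [490.4 319. ] [np.float64(98.0), np.float64(99.0), np.float64(97.0), np.float64(97.0)]
[[514.0, 255.0], [426.0, 295.0], [467.0, 383.0], [553.0, 343.0]] [490.1 319.1] [np.float64(97.0), np.float64(96.0), np.float64(97.0), np.float64(95.0)]
t 3.92 pos [560.9  41.7 276.1] rot [-3.1398e+00 -5.0000e-04  1.2962e+00] F [-0.2 -0.6 -0.6] w 18.3 q [-0.46  0.49  0.51  1.72 -0.28  1.   -0.12]
shift m [ 0.2478 -0.1432 -0.0015] turn None
```

Request:
move_arm(
  series=[
    [[0.02, -0.01, -0.02], 0],
    [[0.075, -0.043, -0.025], 0],
    [[0.128, -0.074, -0.025], 0],
    [[0.18, -0.104, -0.025], 0],
    [[0.232, -0.134, -0.02], 0],
  ],
)

```text
clock: 4.55
eef_pos: [493.4, 302.9, 294.8]
tool_rot: [-3.138, 0.001, 1.296]
force: [0.4, -0.1, -0.8]
width: 18.3
```

```bash
python3 -c "
from h import *
go([490.3,319,276])"
```

```text
t 4.55 pos [493.4 302.9 294.8] rot [-3.1381e+00  1.5000e-03  1.2963e+00] F [ 0.4 -0.1 -0.8] w 18.3 q [-0.91  0.5   0.49  1.64 -0.26  1.07 -0.62]
shift m [ 0.0147 -0.0072  0.0188] turn None
```

Request:
move_arm(
  series=[
    [[0.0147, -0.0072, 0.01], 0],
    [[0.0147, -0.0072, 0.035], 0],
    [[0.0147, -0.0072, 0.07], 0],
    [[0.0147, -0.0072, 0.11], 0],
    [[0.0147, -0.0072, 0.11], 0],
  ],
)

```text
clock: 5.18
eef_pos: [487.3, 316.5, 180.9]
tool_rot: [-3.132, 0.009, 1.295]
force: [-0.2, -0.5, -0.2]
width: 18.4
```

```bash
python3 - <<'E'
from h import *
s=go([490.3,319,183]);b=get_image("side");a=get_image("scene")
cv2.imwrite("pics/c2.png",np.hstack([cv2.resize(a[225:365,345:495],(400,373)),cv2.resize(b[250:420,240:440],(400,373))]))
E
```

```text
t 5.17 pos [487.3 316.5 180.9] rot [-3.1324  0.0092  1.295 ] F [-0.2 -0.5 -0.2] w 18.4 q [-0.89  0.63  0.43  1.76 -0.34  0.83 -0.58]
shift m [ 0.0032  0.0021 -0.0022] turn None
```

View pics/c2.png

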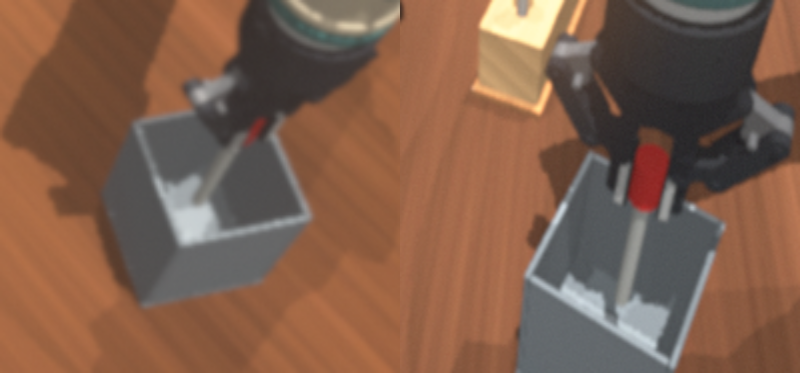

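The red pin hangs inside the box opening, with its shank tip near (200,205) in the left crop and (625,300) in the right. I'll release it.

Request:
move_arm(
  series=[
    [[0.002, 0.002, 0], 0],
    [[0.002, 0.002, 0], 0],
    [[0.002, 0.002, 0], 0],
    [[0.002, 0.002, 0], 0],
    [[0.002, 0.002, 0], 0],
  ],
  claw=1,
)

```text
clock: 5.9
eef_pos: [492.8, 319.6, 184.8]
tool_rot: [-3.138, 0.002, 1.295]
force: [0.2, -0.1, -0.4]
width: 85.0
```

Request:
move_arm(
  series=[
    [[0, 0, -0.02], 0],
    [[0, 0, -0.06], 0],
    [[0, 0, -0.06], 0],
  ],
)

```text
clock: 6.28
eef_pos: [495.1, 320.4, 247.8]
tool_rot: [3.141, -0.002, 1.295]
force: [0.1, -0.2, 0.3]
width: 85.7
```

```bash
python3 - <<'E'
from h import *
s=go([547.1,-10.3,240]);b=get_image("side");a=get_image("scene")
cv2.imwrite("pics/c3.png",np.hstack([cv2.resize(a[225:365,345:495],(400,373)),cv2.resize(b[250:420,240:440],(400,373))]))
E
```

```text
t 6.28 pos [495.1 320.4 247.8] rot [ 3.1410e+00 -2.1000e-03  1.2952e+00] F [ 0.1 -0.2  0.3] w 85.7 q [-0.92  0.56  0.47  1.68 -0.3   0.97 -0.61]
shift m [-0.304   0.1401  0.0072] turn None
```

View pics/c3.png

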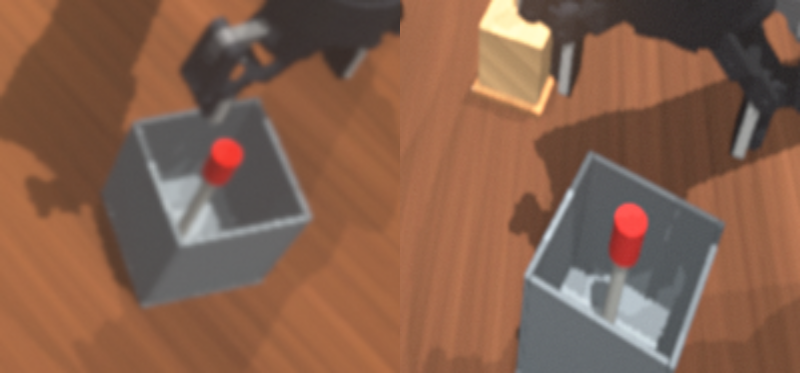

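The red pin is inside the box, released. Next is the brass pin nearest the stand.

Request:
move_arm(
  series=[
    [[-0.05, 0.023, 0], 0],
    [[-0.102, 0.047, 0.002], 0],
    [[-0.154, 0.071, 0.004], 0],
    [[-0.206, 0.095, 0.006], 0],
    [[-0.258, 0.119, 0.007], 0],
  ],
)

```text
clock: 7.0
eef_pos: [536.4, 37.5, 236.8]
tool_rot: [-3.136, 0.003, 1.296]
force: [1.0, -0.2, 0.4]
width: 85.4
```

```bash
python3 -c "
from h import *
go([547.4,-10.3,230],1.298)"
```

```text
t 7.0 pos [536.4  37.5 236.8] rot [-3.1359e+00  2.9000e-03  1.2958e+00] F [ 1.  -0.2  0.4] w 85.4 q [-0.44  0.5   0.47  1.83 -0.29  0.89 -0.11]
shift m [-0.043   0.0236  0.0068] turn -0.002223356035210511
```

Request:
move_arm(
  series=[
    [[-0.043, 0.0236, 0.007], 0],
    [[-0.043, 0.0236, 0.007], 0],
    [[-0.043, 0.0236, 0.007], 0],
  ],
)

```text
clock: 7.38
eef_pos: [546.7, -9.5, 228.7]
tool_rot: [-3.133, 0.003, 1.296]
force: [0.4, 0.5, 1.2]
width: 85.2
```

```bash
python3 - <<'E'
from h import *
s=go([547.4,-10.3,131]);im=get_image("wrist");cv2.imwrite("pics/w2.png",im)
g=cv2.cvtColor(im,cv2.COLOR_BGR2HSV);m=cv2.inRange(g,(18,120,130),(35,255,255));n,l,st,c=cv2.connectedComponentsWithStats(m)
for j in range(1,n):
    if st[j,4]>60: print(st[j],c[j],plane("wrist",st[j,:2]+st[j,2:4]/2-.5,166,s).round(1))
E
```

```text
t 7.38 pos [546.7  -9.5 228.7] rot [-3.1335e+00  2.8000e-03  1.2959e+00] F [0.4 0.5 1.2] w 85.2 q [-0.34  0.52  0.47  1.81 -0.3   0.88 -0.01]
shift m [-0.0003  0.0017  0.0977] turn None
[266  51  32  31 477] [281.5932914   66.86792453] [574.9  89.4 166. ]
[267 210  31  29 459] [281.91067538 223.77124183] [547.4  -9.7 166. ]
```

Consistent, with the pin at (547.4, −9.9). Descending.

Request:
move_arm(
  series=[
    [[0, 0.001, 0.03], 0],
    [[0, 0.001, 0.06], 0],
    [[0, 0.001, 0.09], 0],
    [[0, 0.001, 0.098], 0],
    [[0, 0.001, 0.098], 0],
  ],
)

```text
clock: 8.05
eef_pos: [547.0, -8.0, 131.0]
tool_rot: [-3.133, 0.002, 1.299]
force: [0.4, -1.2, -0.2]
width: 85.6
```

```bash
python3 -c "
from h import *
go([547.4,-9.9,131],1.298)"
```

```text
t 8.05 pos [547.  -8. 131.] rot [-3.1333e+00  2.3000e-03  1.2992e+00] F [ 0.4 -1.2 -0.2] w 85.6 q [-0.29  0.66  0.39  1.9  -0.38  0.67  0.06]
shift m [-0.0018  0.0009 -0.0001] turn 0.0011837256033069288
```

Request:
move_arm(
  series=[
    [[-0.0018, 0.001, 0], 0],
    [[-0.0018, 0.001, 0], 0],
    [[-0.0018, 0.001, 0], 0],
    [[-0.0018, 0.001, 0], 0],
    [[-0.0018, 0.001, 0], 0],
  ],
  claw=0,
)

```text
clock: 8.68
eef_pos: [547.9, -10.0, 131.5]
tool_rot: [-3.134, 0.002, 1.299]
force: [-0.6, -1.2, 4.3]
width: 18.5
```

Request:
move_arm(
  series=[
    [[0, 0, -0.02], 0],
    [[0, 0, -0.05], 0],
    [[0, 0, -0.1], 0],
    [[0, 0, -0.135], 0],
    [[0, 0, -0.135], 0],
  ],
)

```text
clock: 9.3
eef_pos: [550.4, -10.3, 268.8]
tool_rot: [-3.139, 0.0, 1.299]
force: [0.1, -0.7, -1.4]
width: 18.7
```

```bash
python3 -c "
from h import *
go([506.2,-284.5,275])"
```

```text
t 9.3 pos [550.4 -10.3 268.8] rot [-3.1392e+00  3.0000e-04  1.2991e+00] F [ 0.1 -0.7 -1.4] w 18.7 q [-0.36  0.48  0.49  1.76 -0.27  0.97 -0.03]
shift m [-0.276   0.031  -0.0062] turn None
```

Request:
move_arm(
  series=[
    [[-0.05, 0.005, -0.006], 0],
    [[-0.106, 0.012, -0.006], 0],
    [[-0.162, 0.018, -0.006], 0],
    [[-0.218, 0.024, -0.006], 0],
    [[-0.274, 0.031, -0.006], 0],
  ],
)

```text
clock: 9.93
eef_pos: [505.6, -283.5, 273.1]
tool_rot: [-3.137, -0.001, 1.299]
force: [0.4, 0.4, -0.4]
width: 18.7
```

Request:
move_arm(
  series=[
    [[0, 0, 0], 0],
    [[0, 0, 0], 0],
    [[0, 0, 0], 0],
    [[0, 0, 0], 0],
  ],
)

```text
clock: 10.42
eef_pos: [506.2, -281.9, 272.9]
tool_rot: [-3.136, -0.001, 1.302]
force: [-0.1, 0.4, -1.1]
width: 18.2
```

```bash
python3 - <<'E'
from h import *
s=go([506.2,-284.5,275]);w=get_image("wrist");b=get_image("side");a=get_image("scene")
for n,i in zip("wba",(w,b,a)): cv2.imwrite(f"pics/p_{n}.png",i)
c=lambda i,x,y,ww,h:cv2.resize(i[y:y+h,x:x+ww],(400,300),interpolation=cv2.INTER_CUBIC)
cv2.imwrite("pics/c4.png",np.vstack([np.hstack([c(a,215,70,80,60),c(b,300,90,80,60)]),np.hstack([cv2.resize(w,(400,300)),c(w,200,180,160,120)])]))
E
```

```text
t 10.43 pos [ 506.2 -281.9  272.9] rot [-3.1361e+00 -1.4000e-03  1.3019e+00] F [-0.1  0.4 -1.1] w 18.2 q [ 0.14  0.53  0.5   1.67 -0.28  1.02  0.47]
shift m [-0.0025  0.0007 -0.0022] turn None
```

View pics/c4.png

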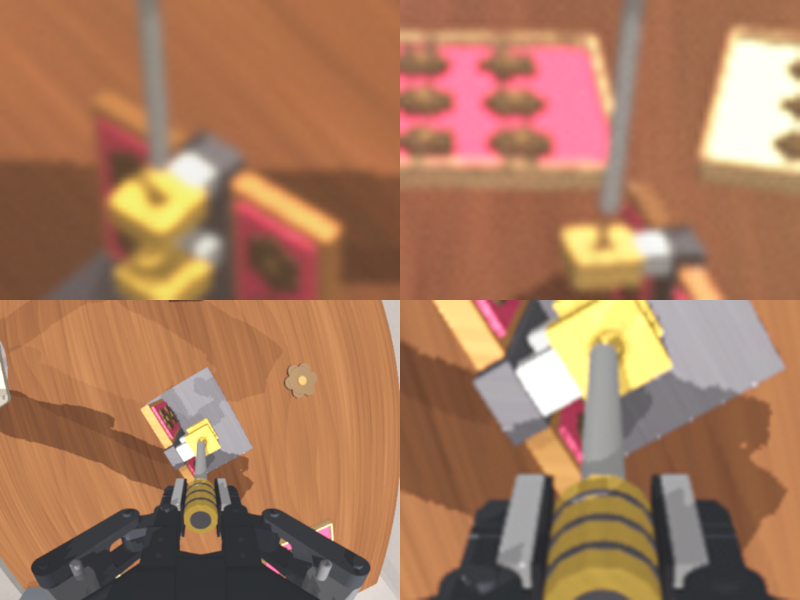

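The tip is at (160,165) in the scene crop, (609,213) in the side crop and about (604,345) in the wrist crop, just above the hole. I'll measure tip and mouth numerically in the same views.

```bash
python3 - <<'E'
from h import *
s=dict(eef_pos=np.array([506.2,-281.9,272.9]),tool_rot=np.array([-3.1361,-.0014,1.3019]))
im=cv2.imread("pics/p_w.png");g=cv2.cvtColor(im,cv2.COLOR_BGR2HSV)
for lo in(200,225,240):
    m=cv2.inRange(g,(20,90,lo),(35,255,255));m[250:]=0
    n,l,st,c=cv2.connectedComponentsWithStats(m);j=1+np.argmax(st[1:,4])
    pts=np.argwhere(l==j)[:,::-1].astype(np.int32);h=cv2.convexHull(pts);q=cv2.approxPolyDP(h,4,True)[:,0]
    print(lo,st[j],q.tolist());
    Q=[plane("wrist",p,130,s)[:2].round(1).tolist() for p in q];print(Q)
    W=np.array([plane("wrist",p,130,s)[:2] for p in h[:,0]],np.float32);print(cv2.minAreaRect(W))
t={"scene":(246.6,102.6),"side":(341.4,132.0)};mo={"scene":(245.9,109.4),"side":(340.4,138.6)}
print("tip",tri([ray(n,p) for n,p in t.items()]),[plane(n,p,151).round(1) for n,p in t.items()])
print("mouth",[plane(n,p,130).round(1) for n,p in mo.items()])
print("wrist tip",plane("wrist",(281.6,198),151,s))
big=cv2.resize(im[160:235,240:340],(800,600),interpolation=cv2.INTER_CUBIC);cv2.imwrite("pics/c5.png",big)
E
```

```text
200 [ 259  165   50   55 1451] [[307, 207], [273, 219], [259, 193], [261, 181], [289, 165]]
[[526.1, -299.0], [492.9, -302.0], [487.4, -274.7], [492.2, -264.5], [520.3, -257.2]]
((507.5617370605469, -281.82568359375), (37.55902862548828, 43.42318344116211), 12.84524154663086)
225 [ 259  166   50   53 1348] [[307, 207], [273, 218], [259, 193], [261, 181], [289, 166]]
[[526.1, -299.0], [493.2, -301.0], [487.4, -274.7], [492.2, -264.5], [520.0, -258.0]]
((507.6412658691406, -282.23553466796875), (37.23065948486328, 42.81755828857422), 14.065483093261719)
240 [ 259  166   50   53 1248] [[307, 207], [273, 218], [259, 193], [261, 182], [289, 166]]
[[526.1, -299.0], [493.2, -301.0], [487.4, -274.7], [492.0, -265.4], [520.0, -258.0]]
((507.6346130371094, -282.208984375), (37.23065948486328, 42.08506393432617), 14.065483093261719)
tip [ 504.03199415 -286.33002802  147.80858305] [array([ 503.7, -285.2,  151. ]), array([ 506. , -277.1,  151. ])]
mouth [array([ 506.9, -285.4,  130. ]), array([ 506.1, -282.4,  130. ])]
wrist tip [ 507.40406807 -279.38342019  151.        ]
```

View pics/c5.png

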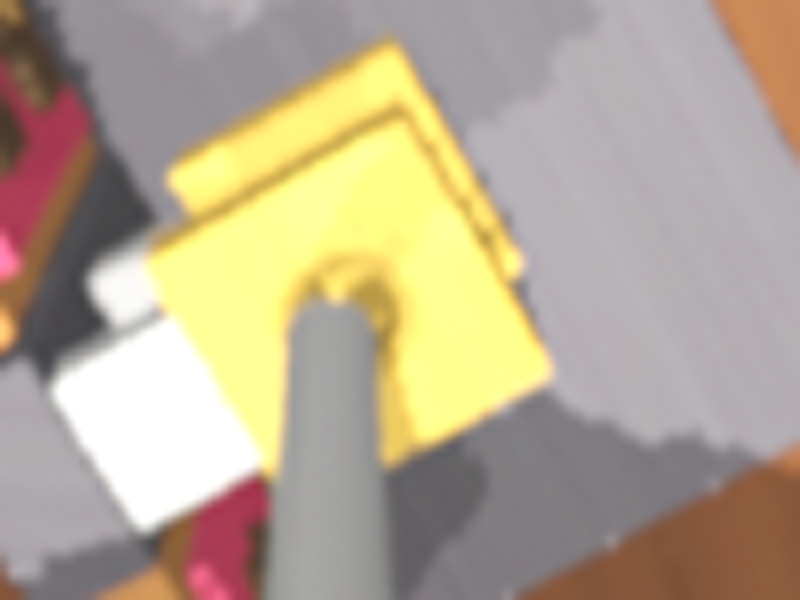

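```bash
python3 - <<'E'
from h import *
s=dict(eef_pos=np.array([506.2,-281.9,272.9]),tool_rot=np.array([-3.1361,-.0014,1.3019]))
w=plane("wrist",(283.3,199.2),130,s);print("mouth",w,totool(w,s))
C=np.array([(148,262),(398,112),(552,372)])/8+[239.56,159.56]
P=[plane("wrist",p,130,s) for p in C];print([np.linalg.norm(P[i]-P[i+1]) for i in(0,1)],(P[0]+P[2])/2)
for z in(150,151.5): w=plane("wrist",(281.25,196.2),z,s);print("tip +x edge",w,totool(w,s))
E
```

```text
mouth [ 507.09621464 -286.17134958  130.        ] [ -4.07981828   2.78360352 142.8812943 ]
[np.float64(33.07400701012284), np.float64(35.06560230687755)] [ 507.23805774 -286.2163908   130.        ]
tip +x edge [ 507.46358861 -278.04209974  150.        ] [  3.88289605   0.86833345 122.902641  ]
tip +x edge [ 507.57006915 -277.67317787  151.5       ] [  4.26894865   0.86474095 121.40317712]
```

Mouth relative to tip in tool axes is about (−4, +2) mm. The square sides come out at 33 and 35 mm (34 expected), so the measurement holds. I'll shift, come down close, and look again.

Request:
move_arm(
  series=[
    [[-0.004, 0.0019, 0], 0],
    [[-0.004, 0.0019, 0.006], 0],
    [[-0.004, 0.0019, 0.014], 0],
    [[-0.004, 0.0019, 0.014], 0],
    [[-0.004, 0.0019, 0.014], 0],
  ],
)

```text
clock: 11.2
eef_pos: [506.6, -287.1, 259.0]
tool_rot: [-3.136, -0.001, 1.301]
force: [0.4, -0.0, -0.8]
width: 18.5
```

```bash
python3 - <<'E'
from h import *
s=go([507.1,-286.2,258]);w=get_image("wrist");b=get_image("side");a=get_image("scene")
for n,i in zip("wba",(w,b,a)): cv2.imwrite(f"pics/q_{n}.png",i)
c=lambda i,x,y,ww,h:cv2.resize(i[y:y+h,x:x+ww],(400,300),interpolation=cv2.INTER_CUBIC)
cv2.imwrite("pics/c6.png",np.vstack([np.hstack([c(a,230,90,40,30),c(b,320,115,40,30)]),np.hstack([c(w,240,165,80,60),c(w,260,180,40,30)])]))
E
```

```text
t 11.2 pos [ 506.6 -287.1  259. ] rot [-3.1363e+00 -8.0000e-04  1.3006e+00] F [ 0.4 -0.  -0.8] w 18.5 q [ 0.16  0.54  0.49  1.68 -0.29  0.99  0.48]
shift m [0.001  0.0002 0.001 ] turn None
```

View pics/c6.png

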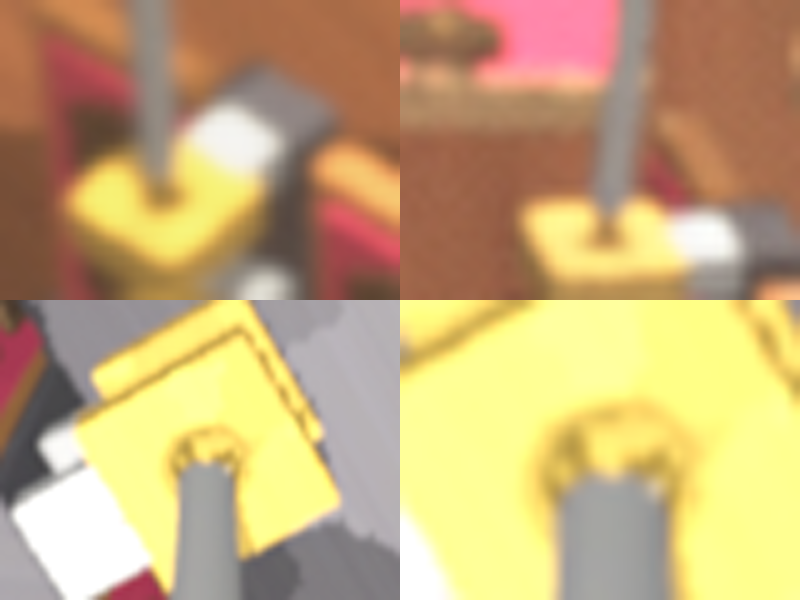

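```bash
python3 - <<'E'
from h import *
s=dict(eef_pos=np.array([506.6,-287.1,259.0]),tool_rot=np.array([-3.1363,-.0008,1.3006]))
for n,p,z in(("mouth",(281.2,196.4),130),("hole",(280.9,197.3),130),("tip edge",(281.2,197.0),137.5)): w=plane("wrist",p,z,s);print(n,w.round(1),totool(w,s).round(2))
t=[(230+157/10-.45,90+178/10-.45),(320+210/10-.45,115+205/10-.45)];m=[(245.9,109.4),(340.4,138.6)]
print(t,tri([ray("scene",t[0]),ray("side",t[1])]))
print([plane(n,p,137.5) for n,p in zip(("scene","side"),t)])
E
```

```text
mouth [ 507.3 -285.   130. ] [  2.13   0.84 129.  ]
hole [ 506.9 -285.7  130. ] [  1.33   0.58 129.  ]
tip edge [ 507.7 -283.6  137.5] [  3.55   0.82 121.5 ]
[(245.25, 107.35), (340.55, 135.05)] [ 507.08949221 -286.75197677  136.92431844]
[array([ 508.2160543 , -285.58280226,  137.5       ]), array([ 506.53571083, -286.82331571,  137.5       ])]
```

The wrist view says the hole lies about +2 mm along tool x from the tip, with no sideways error. The scene view agrees in direction. I'll correct and lower gently while watching the force.

Request:
move_arm(
  series=[
    [[0.0022, 0, 0], 0],
    [[0.0022, 0, 0.002], 0],
    [[0.0022, 0, 0.005], 0],
    [[0.0022, 0, 0.008], 0],
    [[0.0022, 0, 0.011], 0],
  ],
)

```text
clock: 11.98
eef_pos: [507.3, -285.0, 248.0]
tool_rot: [-3.137, -0.001, 1.301]
force: [-0.2, 0.5, -1.3]
width: 18.5
```

```bash
python3 - <<'E'
from h import *
s=go([507.1,-285.4,245]);print(s["torque"].round(2))
w=get_image("wrist");cv2.imwrite("pics/r_w.png",w)
E
```

```text
t 11.97 pos [ 507.3 -285.   248. ] rot [-3.1368e+00 -8.0000e-04  1.3006e+00] F [-0.2  0.5 -1.3] w 18.5 q [ 0.16  0.55  0.49  1.7  -0.3   0.97  0.48]
shift m [-0.0004 -0.      0.003 ] turn None
[-0.06 -0.03  0.04]
```

Request:
move_arm(
  series=[
    [[0, 0, 0.003], 0],
    [[0, 0, 0.006], 0],
    [[0, 0, 0.009], 0],
    [[0, 0, 0.012], 0],
    [[0, 0, 0.014], 0],
  ],
)

```text
clock: 12.65
eef_pos: [506.9, -284.8, 233.4]
tool_rot: [-3.136, -0.001, 1.301]
force: [-0.1, 0.4, -1.2]
width: 18.4
```

```bash
python3 - <<'E'
from h import *
s=go([507.1,-285.4,245]);print(s["torque"].round(2))
E
```

```text
t 12.65 pos [ 506.9 -284.8  233.4] rot [-3.1360e+00 -9.0000e-04  1.3007e+00] F [-0.1  0.4 -1.2] w 18.4 q [ 0.16  0.57  0.48  1.72 -0.31  0.94  0.49]
shift m [-0.0005  0.0003 -0.0116] turn None
[-0.03 -0.    0.01]
```

Request:
move_arm(
  series=[
    [[0, 0, 0.006], 0],
    [[0, 0, 0.012], 0],
    [[0, 0, 0.018], 0],
    [[0, 0, 0.023], 0],
    [[0, 0, 0.026], 0],
  ],
)

```text
clock: 13.28
eef_pos: [506.7, -284.7, 207.0]
tool_rot: [-3.136, -0.001, 1.301]
force: [-0.2, -0.3, -0.6]
width: 18.8
```

Request:
move_arm(
  series=[
    [[0, 0, 0.003], 0],
    [[0, 0, 0.006], 0],
    [[0, 0, 0.008], 0],
    [[0, 0, 0.01], 0],
    [[0, 0, 0.012], 0],
  ],
)

```text
clock: 13.9
eef_pos: [506.7, -284.7, 194.9]
tool_rot: [-3.136, -0.001, 1.301]
force: [0.2, 0.6, -1.4]
width: 18.5
```

```bash
python3 - <<'E'
from h import *
s=go([507.1,-285.4,156]);print(s["torque"].round(2))
E
```

```text
t 13.9 pos [ 506.7 -284.7  194.9] rot [-3.1357e+00 -9.0000e-04  1.3006e+00] F [ 0.2  0.6 -1.4] w 18.5 q [ 0.18  0.61  0.45  1.76 -0.34  0.85  0.52]
shift m [-0.0006  0.0008  0.0389] turn None
[ 0.01 -0.   -0.04]
```

Request:
move_arm(
  series=[
    [[0, 0, 0.006], 0],
    [[0, 0, 0.013], 0],
    [[0, 0, 0.02], 0],
    [[0, 0, 0.026], 0],
    [[0, 0, 0.03], 0],
  ],
)

```text
clock: 14.52
eef_pos: [506.4, -284.6, 164.4]
tool_rot: [-3.135, -0.001, 1.301]
force: [-0.6, 0.4, -0.6]
width: 18.4
```

Request:
move_arm(
  series=[
    [[0, 0, 0.005], 0],
    [[0, 0, 0.009], 0],
    [[0, 0, 0.009], 0],
    [[0, 0, 0.009], 0],
  ],
)

```text
clock: 15.02
eef_pos: [506.4, -284.6, 155.5]
tool_rot: [-3.135, -0.001, 1.301]
force: [-0.9, -0.5, -1.0]
width: 18.4
```

```bash
python3 - <<'E'
from h import *
s=go([507.1,-285.4,156]);print(s["torque"].round(2));b=get_image("side");a=get_image("scene")
c=lambda i,x,y,w,h:cv2.resize(i[y:y+h,x:x+w],(400,300),interpolation=cv2.INTER_CUBIC)
cv2.imwrite("pics/c7.png",np.vstack([np.hstack([c(a,215,80,80,60),c(b,300,110,80,60)]),np.hstack([cv2.resize(a,(400,300)),cv2.resize(b,(400,300))])]))
E
```

```text
t 15.03 pos [ 506.4 -284.6  155.5] rot [-3.1354e+00 -1.0000e-03  1.3005e+00] F [-0.9 -0.5 -1. ] w 18.4 q [ 0.2   0.66  0.43  1.79 -0.37  0.77  0.54]
shift m [-0.0006  0.0009 -0.0005] turn None
[-0.03  0.06  0.02]
```

View pics/c7.png

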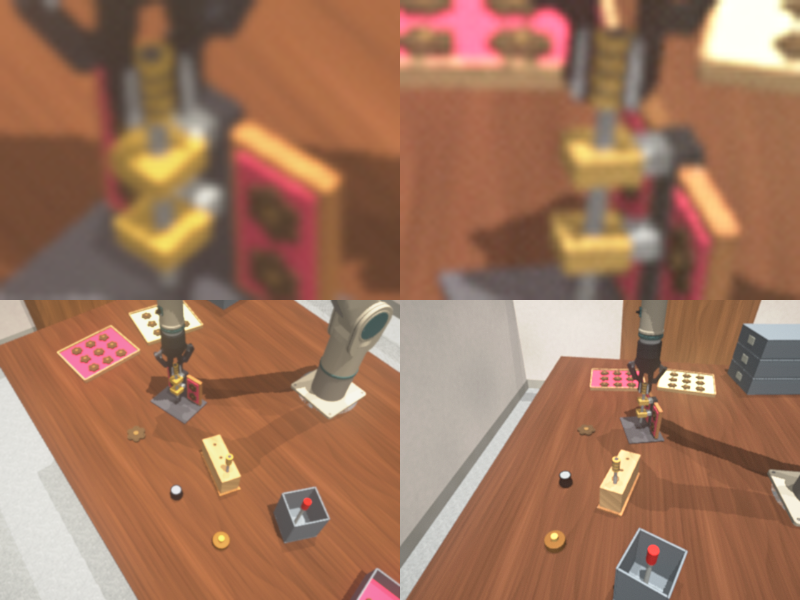

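The pin shows between the bushings, at (598,205) in the side crop, and below the lower one at (595,285). The head is clear above. The red pin is in the box, and the other brass pin and the bystanders are in place. Handing in.

```bash
python3 -c "
from cell import *
print(finish_job())"
```

```text
the job is handed in; nothing more can be done
None
```

I dropped the red-headed pin into the grey reject box and let go of it. I then lowered the brass-headed pin nearest the stand through both bushings and handed in while still holding it upright there, at about 15 s on the clock.

**Last checks:**
- **Pin position:** from the gripper's height, the tip is about 31 mm below the lower bushing and the underside of the head about 24 mm above the upper one. The final pictures show the shank between the bushings and below the lower one.
- **Forces:** about 1.5 N at hand-in and never above that during the insertion, so no sign of jamming.
- **Rest of the scene:** in the final pictures the red pin leans in the box, the other brass pin stands in the rack, and the plaque, loupe and weight look undisturbed.

**What disagreed:**
- **Bushing position:** before insertion the scene and side cameras disagreed by about 3 mm on the bushing mouth, and by more on the pin tip. I relied on the wrist camera, and the pin entered freely after a 2 mm correction.
- **Tool tilt:** the tool reads about 6 mrad off vertical, which I left because the moves cannot correct it.

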